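# Lock the parrot's treat box with its D-shaft knob

### The job

The parrot's treat box is filled: swing its clear lid fully shut, then pick up the black knob, turn it so that its red pointer faces along the red stripe on the lid (its keyed bore then matches the flat of the brass D-shaft), and push it fully onto the shaft and down against the shaft's spring as far as it goes. Finish while still holding the knob pressed down: do not let go or ease off. Leave the other things on the worktop where they are.

Things in the scene. Friction and masses are not known exactly. Their poses are not given: they have to be found in the camera images.
- treat_box: Clear box 120 x 150 mm, 55 mm high, fixed to the worktop; origin under its centre, z up. Its +x side carries the lid's hinge, its -x side (towards the robot) a grey lock block 58 x 66 mm, 53 mm high, from which the brass shaft rises at box x = -90 mm, y = 0.
- lid (a joint): Clear lid; hinge line along the box's y axis at box x = +60 mm, z = 55 mm. 0 = shut, grows as the front edge lifts (rad); starts open at 0.5 to 0.95. Stiff hinge: the lid stays where it is left; 1 to 3 N at its front edge shuts it, to a stop at 0. Panel 6 mm thick (top at 61 mm when shut), 150 mm wide, reaching 135 mm from the hinge.
- lid_mark (a point): Point on the lid's upper face 125 mm from the hinge line, mid-width, on the red stripe (45 x 6 mm, along the lid's x axis, pointing at the shaft). A good place to press the lid shut. In front of it two prongs reach on to 175 mm from the hinge, on either side of the shaft, with a 22 mm slot between.
- shaft_tip (a point): Centre of the top of the upright brass D-shaft; axes as the box. Diameter 16 mm, flat on its +x side (facing the lid's stripe and hinge), 2.5 mm from the axis; the top 4 mm are a nose 1 mm smaller all round. The tip stands 89 mm above the worktop at rest, 28 mm above the shut lid. It does not turn; it sinks on a spring.
- flat_side (a point): Point level with the shaft tip, 20 mm out from its axis on the side of the flat (box +x); moves with the shaft.
- plunger (a joint): How far the shaft is pressed down, m: 0 = up, 0.008 = at its stop. The spring takes 4 N to start and 12 N at the stop, and lifts shaft and knob again if let go.
- knob: Loose black knob, 40 to 85 g, standing on the worktop bore down; origin at the centre of its underside, z up, x along its pointer. Round skirt 45 mm across, 22 mm high; on top a grip bar 42 mm long (along x), 14 mm wide (along y), from 22 to 49 mm height, with a red line on the +x half of its top. Fully on, its origin lies 18 mm below the shaft tip.
- pointer (a point): Tip of the knob's red pointer: 20 mm from the knob's axis along its x, on top of the grip bar. The D bore underneath is 18 mm deep, radius 9 mm, its flat on this +x side 3.7 mm from the axis: it fits the shaft only with knob x along box x, within about 9 degrees, 1 mm clearance. At the shaft's stop the knob's underside is still 2 mm clear of the lid.
- bell: Bystander: stainless hand bell, 52 mm across the foot, 52 mm high; origin under its centre.
- foot_toy: Bystander: lime acrylic spool, 52 mm across, 41 mm high; origin under its centre.
- bead_ring: Bystander: violet ring of 16 mm beads lying flat, 70 mm across; origin under its centre.
- cedar_pair: Bystander: two 36 mm cedar cubes on a dowel, 84 mm long along its y; origin under its centre.

How it is judged:
By the outcome, as a careful person would: the job done as asked, in the order asked, and still so for the second after the job is handed in, while the arm keeps its last pose, push and grip.
It also fails if it takes over 58 s, if anything falls off the work surface, if the arm or the gripper's body presses on something with over 40 N, if the wrist force passes 120 N, or if a joint passes its speed limit or range.

### The arm

A 6-joint arm with a two-finger parallel gripper is mounted at the origin on the work surface. World frame = base frame: x ahead of the robot, y to its left, z up, the work surface at z = 0. Lengths are in m, angles in rad, forces in N, time in s.
With the tool pointing down it reaches from about 0.375 to 0.9 m from the base axis. Payload 3.1 kg.
Tool frame: the origin (TCP) lies at the very end of the fingers, on their centre line; the grasp point (between the pads) lies 19 mm behind it (manip.grasp_offset is the distance from the TCP to the grasp point, in m); x points along the fingers, z is the direction in which the jaws open and shut, and the axes are right-handed (so a half turn about x gives the same grasp; the last joint's range is limited). The gripper opens to 85 mm and grips with 20 to 120 N. Pads are 22 mm wide; open, the fingers measure 114 mm over their backs; the gripper's body (76 mm by 85 mm) begins 54 mm behind the grasp point. The pads swing forward as they close: fully open they stand 13 mm farther back than shut.
Start: joints at [1.03, 0.527, 1.433, -0, 1.181, -0.178], TCP at [0.221, 0.585, 0.231] pointing down, gripper open.
Joint ranges: [-3.08, 3.08], [-0.75, 2.2], [0.22, 2.44], [-1.43, 4.57], [0, 2.65], [-2.85, 2.85]. Speed limits (rad/s): [2.79, 2.79, 3.14, 3.14, 3.14, 3.14].

### API

Orientations are given as a unit quaternion [x, y, z, w].
In Python, from station import manip gives the robot as it stands.
- The arm moves only by the tool send_rows, never from a script. Its argument "steps" is a list that holds one entry, the list of rows, each a list of 5 numbers: the closure, from 0 (fully open) to 1 (shut), then the shift along the world's x, y, z in m, then the turn about the world's z in rad. A call has 1 to 8 rows; each row is the pose to reach, as a shift and turn from the pose commanded when the call began; what a row does not reach only later rows make up. A row lasts 1/8 s, in which the tool goes at most 62.5 mm and 10.7 degrees, less where a joint would pass 70% of its speed; a pose out of reach is approached as far as the arm can. A call with a gripper value outside its range is refused whole. The fingers move at their own pace and stop on an object; "grip_force" is the grip in N (left out, the last holds). Time passes only in rows, so rows that repeat a pose let the fingers close. It gives the time, the measured TCP pose, the force and the opening at its end, in the units of the state.
- manip.sense(): the state, without advancing time (a new reading comes with each control period).
- manip.snapshot(name): name is "side" or "top"; returns the picture (420x560x3 uint8, red, green, blue); there is no depth.
- manip.camera_params(name): a dict with "fx", "fy", "cx", "cy" (pixels), "T" (4x4, takes a point from camera to world coordinates). Camera axes: x right, y down, z forward; pixel columns grow to the right and rows downward; lengths in m; the calibration is good to about 2 mm. A picture is of the moment at which its call begins. camera_params takes no time and is no camera call.
- manip.sign_off(): hands the job in, once; it reports no verdict.
The state is a dict: "t": time; "q": joint angles; "qd": joint speeds; "tau": joint torques, N m; "tcp_pos": TCP position; "tool_rot": TCP orientation; "force": force on the tool from outside, world axes, zero at the start; "ft_torque": the same for the moment, N m; "finger_gap": opening from 0.0 (shut) to 1.0 (fully open).
Only numpy, scipy, OpenCV 4.12 (cv2) and the standard library are available. Lean on these libraries where they do the work, as an engineer would, in place of code of your own. Each camera call takes 0.05 s, during which the arm holds its last target.

## Working session

There is one attempt and no reset: what is moved stays moved. The work goes in short steps, Python scripts to look and compute and a tool call to move; the robot and the scene stay as the last step left them, time stands still between calls to the robot, and variables do not carry over. Pictures are saved under pics/ and viewed, and the job is handed in when it is done.

Besides the shell and the picture viewer there is one more tool, called after "Emit:" as name([rows], argument=value, ...), one row to a line, values as JSON. send_rows: Moves the arm, as the interface text tells. Its arguments: {"type":"object","properties":{"steps":{"type":"array","items":{"type":"array","items":{"type":"array","items":{"type":"number"}}}},"grip_force":{"type":"number"}},"required":["steps"]}

```bash
ls; mkdir -p pics
python3 - <<'E'
from station import manip
import cv2
for n in("side","top"):
    im=manip.snapshot(n); cv2.imwrite(f"pics/{n}0.png",im[:,:,::-1]); p=manip.camera_params(n); print(n,p)
print(manip.sense(), manip.grasp_offset)
E
```

```text
pics
side {'fx': 497.7899807922808, 'fy': 497.7899807922808, 'cx': 284.95299365626624, 'cy': 205.46717282436578, 'T': array([[ 6.66672354e-01, -5.35499043e-01,  5.18448404e-01,
        -5.50366097e-02],
       [-7.45350596e-01, -4.78338167e-01,  4.64376018e-01,
        -5.19138164e-01],
       [-6.79253831e-04, -6.96012480e-01, -7.18029363e-01,
         9.13386167e-01],
       [ 0.00000000e+00,  0.00000000e+00,  0.00000000e+00,
         1.00000000e+00]])}
top {'fx': 463.2949960479704, 'fy': 463.2949960479704, 'cx': 284.47532104593665, 'cy': 208.4690840477965, 'T': array([[-0.01069022, -0.99750178,  0.06982782,  0.47805441],
       [-0.99992089,  0.01020105, -0.00735823,  0.01403977],
       [ 0.00662753, -0.06990096, -0.99753192,  1.33302366],
       [ 0.        ,  0.        ,  0.        ,  1.        ]])}
{'t': 0.1, 'q': array([ 1.03050487e+00,  5.28401905e-01,  1.43379929e+00, -1.19072455e-05,
        1.18140890e+00, -1.78513049e-01]), 'qd': array([-8.85750887e-04, -6.56171033e-04, -3.21735856e-03,  1.37851544e-03,
       -1.10369605e-03,  2.97659040e-05]), 'tau': array([ 1.36483877e-04, -4.43303633e+01, -1.78585607e+01, -2.69585444e-04,
        3.83960840e-03,  9.11924786e-06]), 'tcp_pos': array([0.22084915, 0.5839737 , 0.23040586]), 'tool_rot': array([-0.40218929,  0.58244093,  0.40159271,  0.5811451 ]), 'force': array([-0.60798652, -0.15446704,  0.6459892 ]), 'ft_torque': array([-0.04618284, -0.00732885,  0.00092374]), 'finger_gap': 1.000282609909914} 0.0187
```

View pics/side0.png

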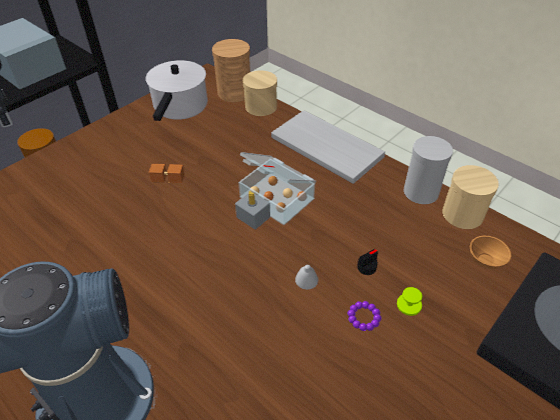

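View pics/top0.png

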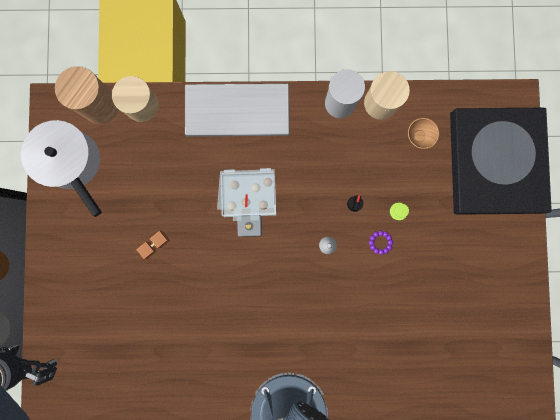

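Run:
```python
import cv2, numpy as np
s=cv2.imread("pics/side0.png");t=cv2.imread("pics/top0.png")
R=lambda im,x,y,w,h,k:cv2.resize(im[y:y+h,x:x+w],None,fx=k,fy=k,interpolation=cv2.INTER_CUBIC)
cv2.imwrite("pics/a.png",np.hstack([R(t,210,160,80,80,5),R(t,335,180,50,80,5)[:400]]))
cv2.imwrite("pics/b.png",np.hstack([R(s,230,145,90,90,5),R(s,340,235,60,90,5)]))
```

```text
(no output)
```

View pics/a.png

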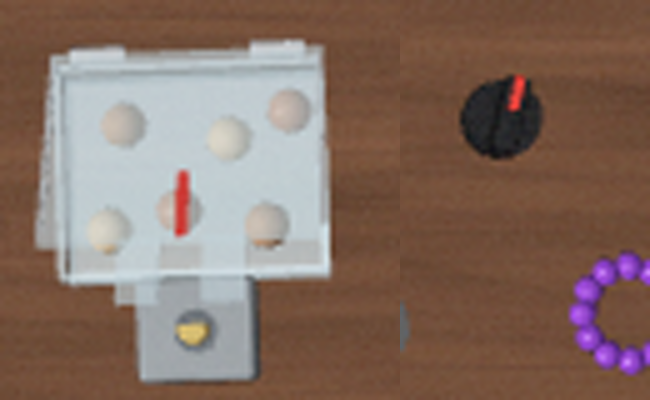

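View pics/b.png

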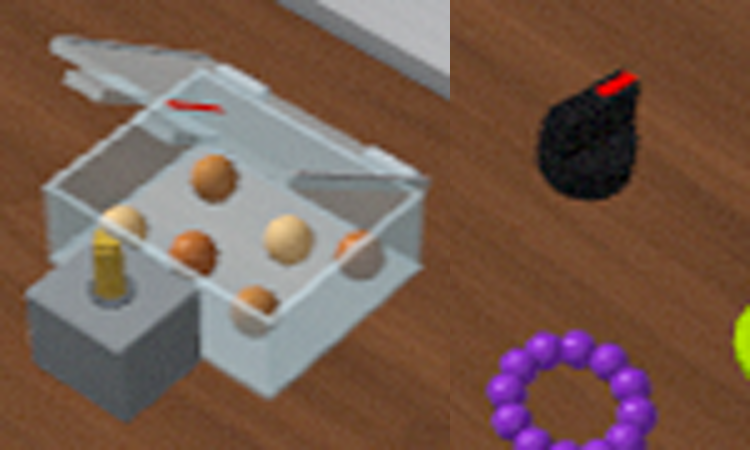

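```bash
cat > h.py <<'E'
import numpy as np, cv2
from scipy.optimize import least_squares
from station import manip
C={n:manip.camera_params(n) for n in("side","top")}
def proj(n,P):
    p=C[n];T=np.linalg.inv(p["T"]);c=np.atleast_2d(P)@T[:3,:3].T+T[:3,3]
    return np.c_[p["fx"]*c[:,0]/c[:,2]+p["cx"],p["fy"]*c[:,1]/c[:,2]+p["cy"]]
def ray(n,u,z):
    p=C[n];d=p["T"][:3,:3]@np.array([(u[0]-p["cx"])/p["fx"],(u[1]-p["cy"])/p["fy"],1]);o=p["T"][:3,3]
    return o+d*(z-o[2])/d[2]
def box(v,P):
    P=np.atleast_2d(P);c,s=np.cos(v[2]),np.sin(v[2])
    return np.c_[v[0]+c*P[:,0]-s*P[:,1],v[1]+s*P[:,0]+c*P[:,1],P[:,2]]
def fit2(obs,x0,f=box):
    r=lambda v:np.concatenate([(proj(n,f(v,P))-u).ravel() for n,P,u in obs])
    s=least_squares(r,x0,loss="soft_l1");return s.x,r(s.x).reshape(-1,2)
E
python3 - <<'E'
from h import *
S=lambda a,b:np.array([230+a/5-.4,145+b/5-.4]); T=lambda a,b:np.array([210+a/5-.4,160+b/5-.4])
obs=[("side",[-.118,.033,.053],S(27,293)),("side",[-.118,-.033,.053],S(123,352)),("side",[-.06,-.033,.053],S(200,290)),
("side",[-.06,.075,.055],S(45,187)),("side",[-.06,-.075,.055],S(270,322)),("side",[.06,-.075,.055],S(425,185)),
("side",[-.09,0,.089],S(103,235)),
("top",[-.09,0,.089],T(192,326)),("top",[-.118,.033,.053],T(140,380)),("top",[-.118,-.033,.053],T(254,377)),("top",[.06,.075,.055],T(57,60)),("top",[.06,-.075,.055],T(322,50))]
x,r=fit2(obs,[.5,.08,0]);print(x,np.round(r,1))
print("shaft",box(x,[-.09,0,.089]))
# lid stripe
y=x
def lidp(v,P): # P: (dist from hinge, y, height)
    P=np.atleast_2d(P);a=v[0];d,h=P[:,0],P[:,2]
    return box(y,np.c_[.06-d*np.cos(a)+h*np.sin(a)*1,P[:,1],.055+d*np.sin(a)+h*np.cos(a)])
for lo in (.085,.09,.0875,.1025):
  o=[("top",[lo,0,.006],T(183,172)),("top",[lo+.045,0,.006],T(180,235)),("side",[lo+.045,0,.006],S(168,103)),("side",[lo,0,.006],S(222,109))]
  v,r=fit2(o,[.7],lidp);print(lo,v,np.round(r,1).tolist(),lidp(v,[.125,0,.006]))
# knob
K=lambda a,b:np.array([335+(a-400)/5-.4,180+b/5-.4]);KS=lambda a,b:np.array([340+(a-450)/5-.4,235+b/5-.4])
print("base-ish",ray("top",K(501,118),.022))
print("red top",ray("top",K(519,77),.049),ray("top",K(514,110),.049))
print("red side",ray("side",KS(630,78),.049),ray("side",KS(602,92),.049))
E
```

```text
[0.61176884 0.10612253 0.02557861] [[-0.6 -1. ]
 [ 0.2  0. ]
 [ 1.1 -0.9]
 [-0.  -0.6]
 [ 0.3  0.2]
 [ 0.2  1.3]
 [ 1.3 -0.1]
 [-0.2  0.2]
 [-0.5  0.4]
 [ 0.6  0.1]
 [-1.   0.8]
 [-0.   0.9]]
shaft [[0.52179828 0.10382071 0.089     ]]
0.085 [0.61936261] [[0.0, -1.1], [0.3, -0.6], [1.2, 1.4], [0.8, 0.7]] [[0.57348338 0.10514303 0.13245003]]
0.09 [0.64088104] [[-0.0, -0.2], [0.2, 0.1], [0.5, 0.3], [0.0, -0.1]] [[0.57517206 0.10518623 0.13454715]]
0.0875 [0.63084513] [[0.0, -0.6], [0.3, -0.3], [0.9, 0.8], [0.4, 0.3]] [[0.57437887 0.10516594 0.13357361]]
0.1025 [0.70224525] [[-0.3, 1.6], [-0.2, 1.3], [-0.9, -3.5], [-1.7, -2.7]] [[0.58023053 0.10531565 0.14032203]]
base-ish [ 0.58279318 -0.19564203  0.022     ]
red top [ 0.60345806 -0.20185536  0.049     ] [ 0.58503099 -0.1986649   0.049     ]
red side [ 0.60012116 -0.20285262  0.049     ] [ 0.58527762 -0.1981543   0.049     ]
```

Run:
```python
from h import *
from scipy.spatial.transform import Rotation as R
s=manip.sense();M=R.from_quat(s["tool_rot"]).as_matrix();print(M.round(3), np.arctan2(M[1,2],M[0,2]))
v=[.6118,.1061,.0256]
print(box(v,[[-.06,0,.061],[-.065,0,.061],[-.09,0,.089]]))
for n,u in(("bell",(327,246)),("toy",(399,211))): print(n,ray("top",u,.03))
```

```text
[[-0.001 -0.935  0.354]
 [-0.002  0.354  0.935]
 [-1.     0.    -0.002]] 1.2090228003584917
[[0.55181966 0.10456417 0.061     ]
 [0.5468213  0.10443618 0.061     ]
 [0.52182949 0.10379625 0.089     ]]
bell [ 0.46251082 -0.11373275  0.03      ]
toy [ 0.55879864 -0.31879199  0.03      ]
```

Emit:
send_rows([
  [[1,0.03,-0.04,0,0.05],[1,0.06,-0.08,0,0.1],[1,0.09,-0.12,0,0.15],[1,0.12,-0.16,0,0.2],[1,0.15,-0.2,0,0.25],[1,0.18,-0.24,0,0.3],[1,0.21,-0.28,0,0.35],[1,0.24,-0.32,0,0.387]],
])

```text
t: 1.1
tcp_pos: [0.4618, 0.2631, 0.231]
tool_rot: [-0.506, 0.494, 0.507, 0.493]
force: [0.9, 0.2, 0.4]
finger_gap: -0.001
```

Emit:
send_rows([
  [[1,0.03,-0.04,0,0],[1,0.06,-0.08,0,0],[1,0.09,-0.12,0,0],[1,0.11,-0.15,0,0],[1,0.114,-0.16,0,0],[1,0.114,-0.16,0,0],[1,0.114,-0.16,0,0]],
])

```text
t: 1.98
tcp_pos: [0.574, 0.1058, 0.2311]
tool_rot: [-0.506, 0.494, 0.507, 0.493]
force: [-0.3, 0.2, -0.5]
finger_gap: 0.002
```

Run:
```python
from h import *
from scipy.spatial.transform import Rotation as R
s=manip.sense();M=R.from_quat(s["tool_rot"]).as_matrix();print(M.round(3), np.arctan2(M[1,2],M[0,2]),s["tcp_pos"],s["force"],s["q"],s["t"])
im=manip.snapshot("side")[:,:,::-1];im2=manip.snapshot("top")[:,:,::-1]
cv2.imwrite("pics/c.png",np.hstack([cv2.resize(im[100:240,200:340],None,fx=3,fy=3),cv2.resize(im2[120:260,190:310],None,fx=3,fy=3)]))
```

```text
[[-0.001 -1.    -0.026]
 [ 0.001 -0.026  1.   ]
 [-1.     0.001  0.001]] 1.5972240335471293 [0.57397432 0.10578801 0.23113226] [-0.27737458  0.24351869 -0.51818381] [-9.36271051e-03  4.72308898e-01  1.53823015e+00  5.85357702e-04
  1.13243264e+00 -1.60683596e+00] 1.975
```

View pics/c.png

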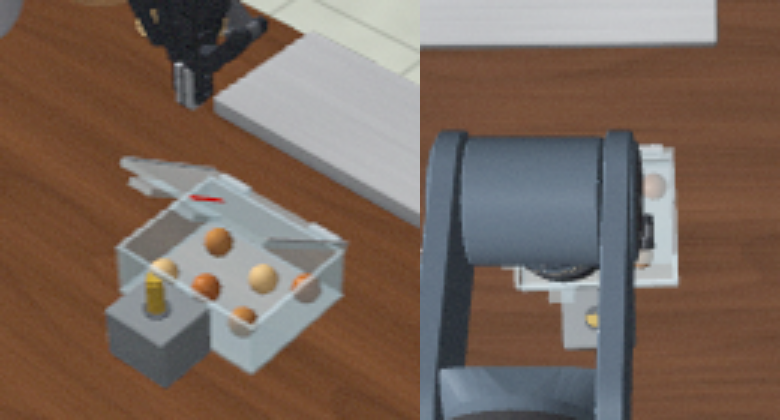

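Emit:
send_rows([
  [[1,0.004,0,-0.045,0],[1,0.004,0,-0.08,0],[1,0.003,0,-0.095,0],[1,-0.002,0,-0.105,0],[1,-0.007,0,-0.115,0],[1,-0.011,0,-0.124,0],[1,-0.015,0,-0.132,0],[1,-0.018,0,-0.14,0]],
])

```text
t: 3.08
tcp_pos: [0.5577, 0.1045, 0.0912]
tool_rot: [0.507, -0.493, -0.506, -0.494]
force: [1.3, 0.3, 0.8]
finger_gap: -0.002
```

Emit:
send_rows([
  [[1,-0.002,0,-0.008,0],[1,-0.004,0,-0.015,0],[1,-0.005,0,-0.021,0],[1,-0.006,0,-0.026,0],[1,-0.006,0,-0.03,0],[1,-0.006,0,-0.032,0],[1,-0.006,0,-0.032,0]],
])

```text
t: 3.95
tcp_pos: [0.5508, 0.1045, 0.0609]
tool_rot: [-0.506, 0.494, 0.506, 0.493]
force: [-3.0, -0.7, 12.5]
finger_gap: 0.002
```

Run:
```python
from h import *
print(manip.sense()["force"],manip.sense()["tcp_pos"])
im=manip.snapshot("side")[:,:,::-1]
cv2.imwrite("pics/d.png",cv2.resize(im[100:240,200:340],None,fx=4,fy=4))
```

```text
[-2.95346056 -0.68132087 12.5097136 ] [0.55083199 0.10451799 0.06088483]
```

View pics/d.png

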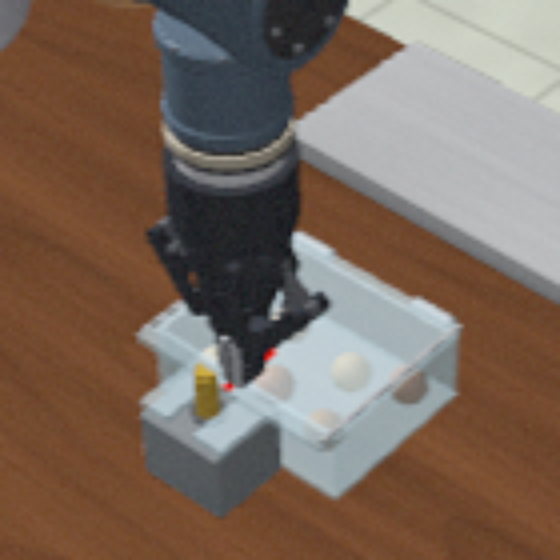

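Emit:
send_rows([
  [[1,0,0,0.05,0],[1,0,0,0.1,0],[1,0,0,0.14,0],[0.7,0.005,-0.05,0.14,-0.05],[0.5,0.01,-0.1,0.14,-0.1],[0.3,0.016,-0.15,0.14,-0.15],[0.3,0.022,-0.2,0.14,-0.2],[0.3,0.027,-0.25,0.14,-0.25]],
])

```text
t: 5.0
tcp_pos: [0.5778, -0.1468, 0.199]
tool_rot: [-0.44, 0.553, 0.441, 0.553]
force: [0.8, -0.3, 0.5]
finger_gap: 0.698
```

Run:
```python
from h import *
for n,(x,y,w,h) in(("top",(345,188,20,28)),("side",(352,242,32,36))):
    im=cv2.imread(f"pics/{n}0.png").astype(float)[y:y+h,x:x+w]
    r=im[:,:,2]-np.maximum(im[:,:,0],im[:,:,1]); r=np.where(r>60,r,0)
    if n=="top": r[:, :]=r
    ii,jj=np.nonzero(r);W=r[ii,jj]
    P=np.array([ray(n,(x+j,y+i),.049)[:2] for i,j in zip(ii,jj)])
    c=np.average(P,axis=0,weights=W);cov=np.cov(P.T,aweights=W);e,v=np.linalg.eigh(cov);d=v[:,1]*np.sign(v[0,1])
    print(n,len(W),c,np.arctan2(d[1],d[0]),np.sqrt(12*e), (P-c)@d)
    # dark blob
    m=(im.max(2)<60);ii,jj=np.nonzero(m);print("dark",jj.mean()+x,ii.mean()+y,m.sum(),jj.min()+x,jj.max()+x,ii.min()+y,ii.max()+y, ray(n,(jj.mean()+x,ii.mean()+y),.025))
s=manip.sense();print(s["tcp_pos"],s["force"])
im=manip.snapshot("side")[:,:,::-1];im2=manip.snapshot("top")[:,:,::-1]
cv2.imwrite("pics/e.png",np.hstack([cv2.resize(im[140:280,200:340],None,fx=3,fy=3),cv2.resize(im2[120:260,190:310],None,fx=3,fy=3)]))
```

```text
top 17 [ 0.59474811 -0.20031488] -0.2714017076700793 [0.00601781 0.02025603] [ 0.00851573  0.00923668  0.00580319  0.006524    0.00237085  0.00309148
  0.00381214 -0.00033989  0.0003806   0.00110111 -0.00304981 -0.00232947
 -0.0057589  -0.00503871 -0.0091872  -0.00846718 -0.00774713]
dark 354.57865168539325 203.7865168539326 178 347 362 196 211 [ 0.58089189 -0.1944985   0.025     ]
side 25 [ 0.59342673 -0.20011573] -0.28048594464083876 [0.00648568 0.01998769] [ 0.00636095  0.00824786  0.01013477  0.00265752  0.00454107  0.00642461
  0.00830814  0.01019166 -0.00291286 -0.00103267  0.00084752  0.0027277
  0.00460787  0.00648804 -0.00846339 -0.00658654 -0.00470969 -0.00283285
 -0.00095602  0.0009208  -0.01024713 -0.00837362 -0.00650012 -0.00462662
 -0.00275313]
dark 367.60490463215257 263.2098092643052 367 358 377 249 274 [ 0.57551832 -0.20205778  0.025     ]
[ 0.57779522 -0.1468032   0.1989854 ] [ 0.78977112 -0.30525062  0.48076661]
```

View pics/e.png

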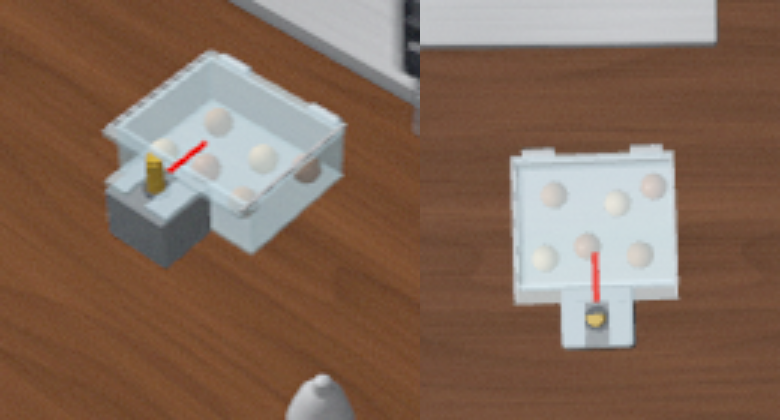

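Emit:
send_rows([
  [[0.4,0.004,-0.03,0,-0.03],[0.4,0.006,-0.05,0,-0.05],[0.4,0.006,-0.05,-0.04,-0.05],[0.4,0.006,-0.05,-0.08,-0.05],[0.4,0.006,-0.05,-0.11,-0.05],[0.4,0.006,-0.05,-0.11,-0.05]],
], grip_force=60)

```text
t: 5.85
tcp_pos: [0.5821, -0.1939, 0.0868]
tool_rot: [-0.425, 0.565, 0.429, 0.563]
force: [0.6, 1.0, 0.7]
finger_gap: 0.599
```

Run:
```python
from h import *
s=manip.sense();print(s["tcp_pos"],s["force"],s["finger_gap"])
im=manip.snapshot("side")[:,:,::-1];im2=manip.snapshot("top")[:,:,::-1]
cv2.imwrite("pics/f_side.png",im);cv2.imwrite("pics/f_top.png",im2)
R=lambda im,x,y,w,h,k:cv2.resize(im[y:y+h,x:x+w],None,fx=k,fy=k,interpolation=cv2.INTER_CUBIC)
cv2.imwrite("pics/f.png",np.hstack([R(im,320,180,100,110,5)[:550],cv2.copyMakeBorder(R(im2,215,165,60,80,5),0,150,0,0,0)]))
cv2.imwrite("pics/f2.png",R(im,225,145,100,100,5))
print(proj("side",[.584,-.197,.049]))
```

```text
[ 0.58211893 -0.19390403  0.08678009] [0.56075798 0.98276995 0.66199711] 0.5989734744101973
[[369.23605729 253.06511018]]
```

View pics/f.png

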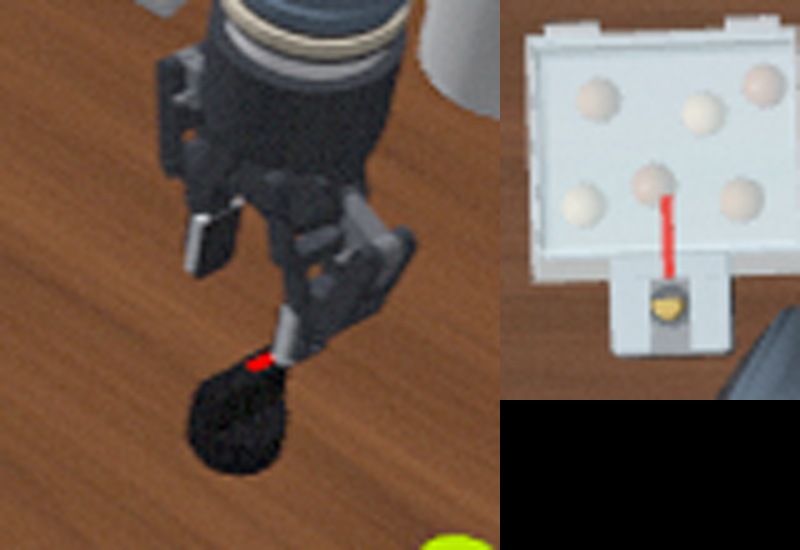

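View pics/f2.png

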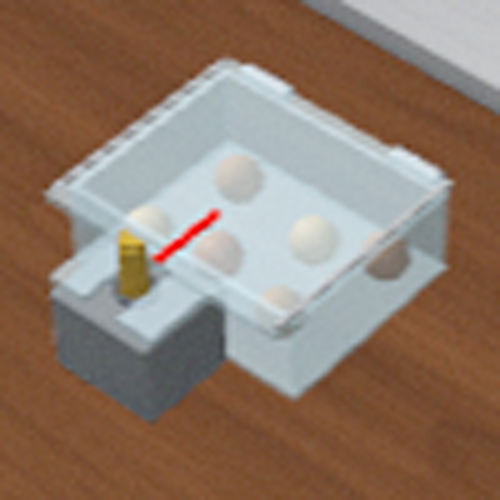

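Emit:
send_rows([
  [[0.4,0,0,0,0],[0.4,0,0,-0.03,0],[0.4,0,0,-0.055,0],[0.4,0,0,-0.063,0],[0.4,0,0,-0.063,0],[0.4,0,0,-0.063,0]],
], grip_force=60)

```text
t: 6.7
tcp_pos: [0.5851, -0.1959, 0.0276]
tool_rot: [-0.428, 0.563, 0.426, 0.564]
force: [-0.4, 0.8, 0.5]
finger_gap: 0.598
```

Run:
```python
from h import *
from scipy.spatial.transform import Rotation as R_
s=manip.sense();print(s["tcp_pos"],s["force"],s["finger_gap"]);M=R_.from_quat(s["tool_rot"]).as_matrix();print(np.arctan2(M[1,2],M[0,2])-np.pi/2)
im=manip.snapshot("side")[:,:,::-1]
R=lambda im,x,y,w,h,k:cv2.resize(im[y:y+h,x:x+w],None,fx=k,fy=k,interpolation=cv2.INTER_CUBIC)
cv2.imwrite("pics/g.png",R(im,320,180,100,110,5))
# refined shaft / lid stripe
t=cv2.imread("pics/f_top.png");si=cv2.imread("pics/f_side.png")
T=lambda a,b:np.array([215+(a-500)/5-.4,165+b/5-.4]);S=lambda a,b:np.array([225+a/5-.4,145+b/5-.4])
print("tip top",ray("top",T(667,306),.089),"side",ray("side",S(131,240),.089))
for n,im in(("top",t),("side",si)):
    im=im.astype(float);r=im[:,:,2]-np.maximum(im[:,:,0],im[:,:,1]);r[:, :235 if n=="top" else 240]=0;r[:,290:]=0;r=np.where(r>90,r,0);r[:190 if n=="top" else 170]=0
    ii,jj=np.nonzero(r);W=r[ii,jj];P=np.array([ray(n,(j,i),.061)[:2] for i,j in zip(ii,jj)])
    c=np.average(P,axis=0,weights=W);e,v=np.linalg.eigh(np.cov(P.T,aweights=W));d=v[:,1]*np.sign(v[0,1]);pr=(P-c)@d
    print(n,len(W),c,"yaw",np.arctan2(d[1],d[0]),np.sqrt(12*e),pr.min(),pr.max())
```

```text
[ 0.58512586 -0.19592671  0.02763087] [-0.39318458  0.79051583  0.47802246] 0.5980787308665592
-0.27471908269638323
tip top [0.51952105 0.10323556 0.089     ] side [0.51797786 0.10254852 0.089     ]
top 29 [0.55820773 0.10450513] yaw 0.05897203928937706 [0.00483779 0.04475424] -0.01919901750110775 0.02223439275756673
side 31 [0.55752376 0.10502129] yaw 0.024632981176212175 [0.00526467 0.04487565] -0.02101736241999327 0.02239648961089383
```

View pics/g.png

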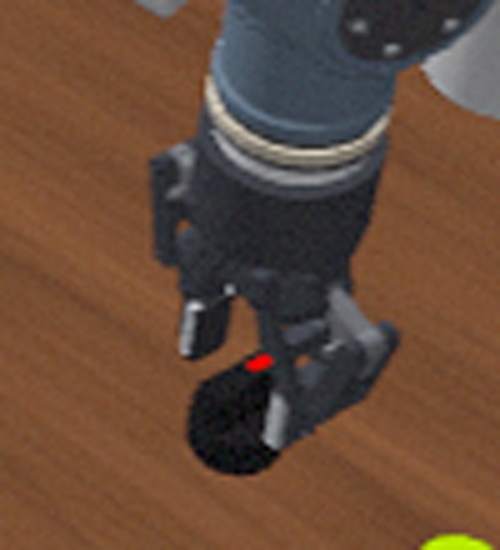

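Emit:
send_rows([
  [[0.6,0,0,0,0],[0.75,0,0,0,0],[0.85,0,0,0,0],[1,0,0,0,0],[1,0,0,0,0],[1,0,0,0,0]],
], grip_force=70)

```text
t: 7.5
tcp_pos: [0.5842, -0.1956, 0.0267]
tool_rot: [-0.427, 0.564, 0.427, 0.564]
force: [-1.0, -0.4, 4.8]
finger_gap: 0.15
```

Emit:
send_rows([
  [[1,0,0,0.01,0],[1,0,0,0.03,0],[1,0,0,0.06,0],[1,0,0,0.1,0],[1,0,0,0.14,0],[1,0,0,0.14,0]],
])

```text
t: 8.25
tcp_pos: [0.5867, -0.1967, 0.1712]
tool_rot: [-0.43, 0.562, 0.424, 0.565]
force: [0.8, 0.2, -0.1]
finger_gap: 0.152
```

Run:
```python
from h import *
from scipy.spatial.transform import Rotation as R_
s=manip.sense();print(s["tcp_pos"],s["force"],s["finger_gap"]);M=R_.from_quat(s["tool_rot"]).as_matrix();print(np.arctan2(M[1,2],M[0,2])-np.pi/2)
im=manip.snapshot("side")[:,:,::-1]
R=lambda im,x,y,w,h,k:cv2.resize(im[y:y+h,x:x+w],None,fx=k,fy=k,interpolation=cv2.INTER_CUBIC)
cv2.imwrite("pics/k.png",R(im,310,130,110,150,4))
```

```text
[ 0.58674077 -0.19670126  0.17123297] [ 0.83416937  0.23213315 -0.05020163] 0.15211991063450642
-0.2746560030529823
```

View pics/k.png

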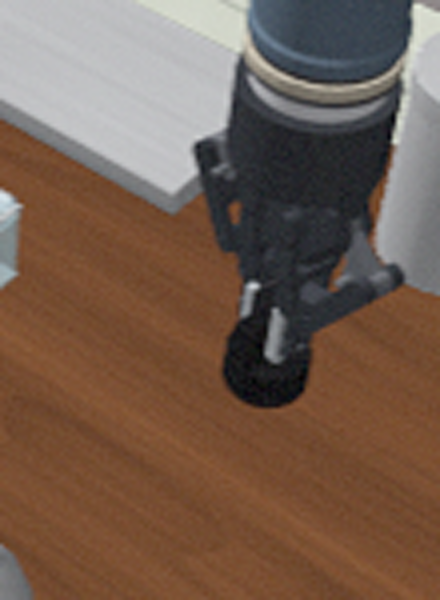

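Emit:
send_rows([
  [[1,-0.008,0.04,0,0.04],[1,-0.016,0.08,0,0.08],[1,-0.024,0.12,0,0.12],[1,-0.032,0.16,0,0.16],[1,-0.04,0.2,0,0.2],[1,-0.05,0.24,0,0.25],[1,-0.058,0.28,0,0.29],[1,-0.063,0.3,0,0.302]],
])

```text
t: 9.3
tcp_pos: [0.519, 0.1065, 0.1651]
tool_rot: [-0.506, 0.493, 0.508, 0.492]
force: [-0.2, -0.6, -1.3]
finger_gap: 0.147
```

Emit:
send_rows([
  [[1,0,0,-0.01,0],[1,0,0,-0.03,0],[1,0,0,-0.03,0],[1,0,0,-0.03,0]],
])

```text
t: 9.8
tcp_pos: [0.5213, 0.1038, 0.136]
tool_rot: [-0.506, 0.494, 0.507, 0.493]
force: [-0.4, 0.4, -1.2]
finger_gap: 0.145
```

Run:
```python
from h import *
from scipy.spatial.transform import Rotation as R_
s=manip.sense();print(s["tcp_pos"],s["force"],s["finger_gap"]);M=R_.from_quat(s["tool_rot"]).as_matrix();print(np.arctan2(M[1,2],M[0,2])-np.pi/2)
im=manip.snapshot("side")[:,:,::-1];print(manip.sense()["tcp_pos"],manip.sense()["qd"])
cv2.imwrite("pics/m_side.png",im)
R=lambda im,x,y,w,h,k:cv2.resize(im[y:y+h,x:x+w],None,fx=k,fy=k,interpolation=cv2.INTER_CUBIC)
cv2.imwrite("pics/m.png",R(im,210,110,110,120,5))
```

```text
[0.52126827 0.1037768  0.1359949 ] [-0.44754732  0.35951115 -1.2313416 ] 0.14534683433327997
0.026147135403558952
[0.52160401 0.10388012 0.13642054] [ 0.00518442 -0.01100552 -0.00516693 -0.00135813 -0.00158297  0.00130671]
```

View pics/m.png

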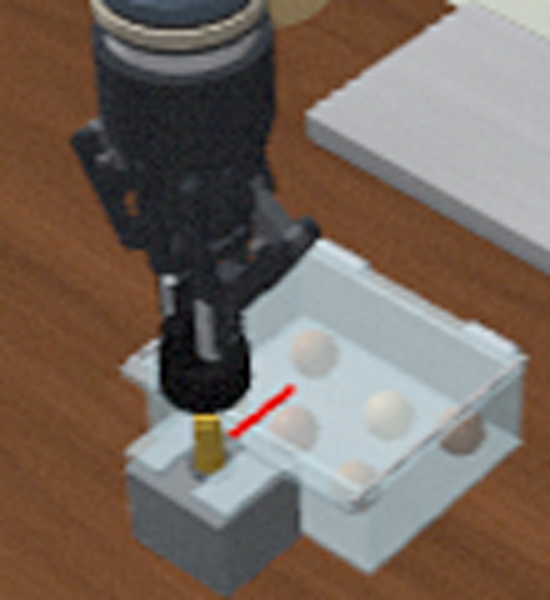

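Run:
```python
from h import *
im=cv2.imread("pics/m_side.png").astype(float)
v=[.6118,.1061,.026]
def edges(row,lo,hi,ch,thr,below):
    p=im[row,lo:hi,ch]; return p
# skirt rows
tcp=np.array([.5216,.1039,.1364])
th=np.linspace(0,2*np.pi,721)
def sil(c,z0,z1,r,yaw=0,flat=None):
    x=r*np.cos(th);y=r*np.sin(th)
    if flat is not None:x=np.minimum(x,flat)
    X=c[0]+x*np.cos(yaw)-y*np.sin(yaw);Y=c[1]+x*np.sin(yaw)+y*np.cos(yaw)
    return np.vstack([np.c_[X,Y,0*X+z] for z in np.linspace(z0,z1,12)])
ks=proj("side",sil(tcp,tcp[2]-.0267,tcp[2]-.0047,.0225)); 
ss=proj("side",sil([.5218,.1037],.061,.085,.008,.026,.0025))
print("pred skirt u",ks[:,0].min(),ks[:,0].max(),"bottom v",ks[:,1].max(),"pred shaft u",ss[:,0].min(),ss[:,0].max())
for r in range(180,196,2): print(r,[int(im[r,c].mean()) for c in range(238,264)])
print()
for r in range(193,206,2): print(r,[int(im[r,c,2]-im[r,c,0]) for c in range(244,260)])
for c in (248,250,252): print(c,[int(im[r,c].mean()) for r in range(184,200)])
# per-row prediction of shaft
for r in (197,199,201):
    for nm,c in(("s",[.5218,.1037]),):
        P=ss[np.abs(ss[:,1]-r)<1.5];print(r,P[:,0].min(),P[:,0].max())
```

```text
pred skirt u 240.79921267140523 260.64934251456134 bottom v 191.92357684044305 pred shaft u 248.29742739025244 255.17004119311517
180 [144, 146, 149, 116, 20, 18, 11, 8, 13, 9, 8, 58, 107, 115, 94, 65, 39, 30, 28, 23, 24, 38, 157, 195, 196, 200]
182 [184, 199, 188, 122, 7, 4, 21, 18, 22, 21, 9, 12, 13, 35, 45, 35, 31, 29, 24, 20, 28, 1, 181, 207, 204, 202]
184 [174, 176, 179, 136, 9, 14, 23, 25, 21, 28, 29, 27, 24, 33, 35, 31, 33, 21, 21, 9, 0, 1, 151, 197, 203, 203]
186 [137, 165, 183, 139, 17, 16, 24, 5, 16, 21, 16, 16, 20, 26, 16, 17, 12, 11, 22, 8, 26, 0, 179, 208, 202, 202]
188 [89, 120, 140, 119, 61, 9, 8, 19, 9, 19, 16, 16, 17, 20, 19, 20, 10, 16, 15, 19, 2, 141, 196, 204, 203, 204]
190 [77, 105, 128, 134, 133, 102, 36, 8, 17, 18, 15, 15, 22, 13, 13, 20, 12, 11, 12, 92, 166, 191, 199, 205, 188, 134]
192 [82, 110, 128, 131, 126, 129, 150, 155, 138, 100, 54, 25, 23, 30, 29, 94, 119, 188, 216, 204, 188, 198, 194, 132, 77, 144]
194 [79, 98, 120, 139, 165, 179, 182, 185, 193, 197, 167, 100, 102, 107, 101, 82, 173, 195, 183, 171, 125, 78, 82, 133, 186, 203]

193 [-26, -27, -27, -28,
[... 162 characters left out ...]
10, 94, 80, 82, 78, 78, 32, 11, 81, 90, -7, -32]
199 [-23, -24, -24, -30, -4, 76, 87, 78, 81, 77, 40, -1, -14, -19, -18, -22]
201 [-24, -20, -17, -17, 8, 60, 92, 83, 88, 90, 66, 10, -20, -24, -24, -22]
203 [-16, -13, -9, -11, 12, 62, 89, 87, 84, 78, 35, -15, -27, -24, -22, -25]
205 [-9, -9, -8, -11, -9, -11, -12, -21, -29, -28, -29, -24, -24, -24, -23, -23]
248 [29, 27, 16, 22, 16, 23, 15, 2, 54, 175, 167, 167, 163, 163, 171, 141]
250 [24, 27, 20, 11, 17, 6, 22, 18, 23, 158, 102, 113, 85, 85, 84, 87]
252 [35, 28, 16, 15, 19, 10, 13, 14, 29, 155, 101, 101, 84, 86, 85, 85]
197 248.49386393700414 255.0109901597054
199 248.64235553196954 255.130434600029
201 248.79199631579345 255.17004119311517
```

Emit:
send_rows([
  [[1,-0.0007,0,-0.008,0],[1,-0.0007,0,-0.015,0],[1,-0.0007,0,-0.018,0],[1,-0.0007,0,-0.02,0],[1,-0.0007,0,-0.022,0],[1,-0.0007,0,-0.023,0],[1,-0.0007,0,-0.023,0]],
], grip_force=90)

```text
t: 10.72
tcp_pos: [0.5205, 0.1045, 0.1133]
tool_rot: [0.507, -0.493, -0.507, -0.493]
force: [1.4, -0.5, -0.5]
finger_gap: 0.14
```

Emit:
send_rows([
  [[1,0,0,-0.001,0],[1,0,0,-0.002,0],[1,0,0,-0.003,0],[1,0,0,-0.003,0]],
])

```text
t: 11.22
tcp_pos: [0.5207, 0.1045, 0.1106]
tool_rot: [0.507, -0.493, -0.507, -0.493]
force: [-0.6, 0.9, 3.3]
finger_gap: 0.143
```

Run:
```python
from h import *
s=manip.sense();print(s["tcp_pos"],s["force"],s["ft_torque"])
im=manip.snapshot("side")[:,:,::-1]
cv2.imwrite("pics/n_side.png",im)
R=lambda im,x,y,w,h,k:cv2.resize(im[y:y+h,x:x+w],None,fx=k,fy=k,interpolation=cv2.INTER_CUBIC)
cv2.imwrite("pics/n.png",R(im,225,150,60,70,8))
im2=manip.snapshot("top")[:,:,::-1];cv2.imwrite("pics/n_top.png",R(im2,200,140,100,100,4))
```

```text
[0.52068541 0.1045253  0.11064697] [-0.64190246  0.85888619  3.25691978] [0.01102777 0.13580252 0.03081092]
```

View pics/n.png

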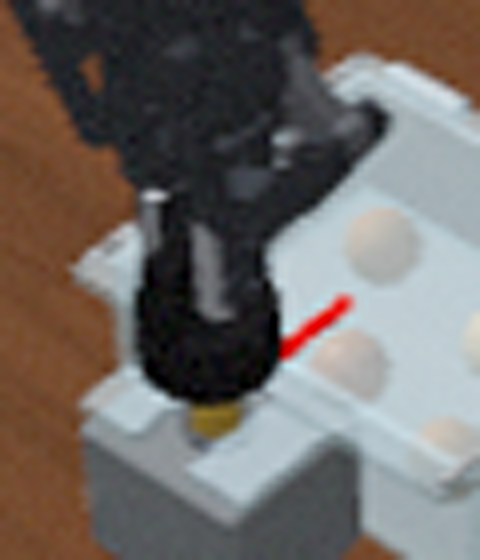

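View pics/n_top.png

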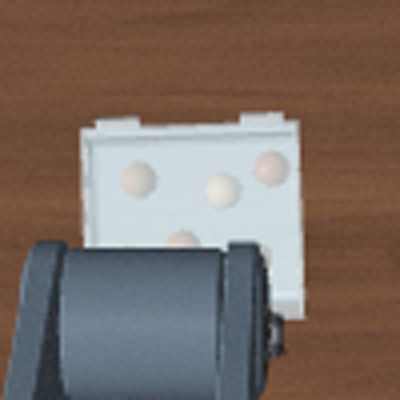

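Emit:
send_rows([
  [[1,0.0005,0,0,0],[1,0.001,0,0,0],[1,0.001,0,0,0]],
])

```text
t: 11.7
tcp_pos: [0.5214, 0.1045, 0.1099]
tool_rot: [-0.507, 0.493, 0.507, 0.493]
force: [-0.0, 0.2, -0.6]
finger_gap: 0.14
```

Run:
```python
from station import manip
s=manip.sense();print(s["tcp_pos"],s["force"],s["ft_torque"])
```

```text
[0.52140087 0.10451767 0.10988695] [-0.03175614  0.20702768 -0.56482175] [ 0.04833772  0.02924305 -0.04244055]
```

Emit:
send_rows([
  [[1,0,0,-0.0015,0],[1,0,0,-0.003,0],[1,0,0,-0.0045,0],[1,0,0,-0.0045,0]],
])

```text
t: 12.2
tcp_pos: [0.5213, 0.1045, 0.1056]
tool_rot: [-0.507, 0.493, 0.507, 0.493]
force: [0.1, -0.4, -0.5]
finger_gap: 0.144
```

Run:
```python
from station import manip
s=manip.sense();print(s["tcp_pos"],s["force"],s["ft_torque"])
```

```text
[0.52134007 0.10454876 0.10558623] [ 0.1175881  -0.38888421 -0.46930896] [-0.03316136  0.02332255 -0.00451281]
```

Emit:
send_rows([
  [[1,0,0,-0.002,0],[1,0,0,-0.004,0],[1,0,0,-0.006,0],[1,0,0,-0.007,0],[1,0,0,-0.008,0],[1,0,0,-0.009,0],[1,0,0,-0.009,0]],
])

```text
t: 13.08
tcp_pos: [0.5215, 0.1045, 0.0972]
tool_rot: [0.507, -0.493, -0.507, -0.493]
force: [-1.0, 0.2, 3.7]
finger_gap: 0.138
```

Run:
```python
from station import manip
s=manip.sense();print(s["tcp_pos"],s["force"],s["ft_torque"])
```

```text
[0.52152555 0.10453348 0.09715184] [-1.00738906  0.23119393  3.66523311] [-0.05622394  0.11724155 -0.02692047]
```

Emit:
send_rows([
  [[1,0,0,-0.002,0],[1,0,0,-0.004,0],[1,0,0,-0.006,0],[1,0,0,-0.007,0],[1,0,0,-0.007,0]],
])

```text
t: 13.7
tcp_pos: [0.5216, 0.1045, 0.0906]
tool_rot: [0.507, -0.493, -0.507, -0.493]
force: [-1.9, 0.4, 10.1]
finger_gap: 0.141
```

Run:
```python
from station import manip
s=manip.sense();print(s["tcp_pos"],s["force"],s["ft_torque"])
```

```text
[0.52159756 0.10453838 0.09060612] [-1.8705926   0.3998658  10.12002964] [-0.00457348  0.45991516 -0.04523614]
```

Emit:
send_rows([
  [[1,0,0,-0.001,0],[1,0,0,-0.002,0],[1,0,0,-0.003,0],[1,0,0,-0.003,0],[1,0,0,-0.003,0]],
])

```text
t: 14.32
tcp_pos: [0.5217, 0.1045, 0.0895]
tool_rot: [0.507, -0.493, -0.506, -0.493]
force: [-5.2, -0.4, 23.3]
finger_gap: 0.141
```

Run:
```python
from h import *
s=manip.sense();print(s["tcp_pos"],s["force"],s["ft_torque"])
im=manip.snapshot("side")[:,:,::-1]
R=lambda im,x,y,w,h,k:cv2.resize(im[y:y+h,x:x+w],None,fx=k,fy=k,interpolation=cv2.INTER_CUBIC)
cv2.imwrite("pics/p.png",R(im,215,130,100,110,5))
```

```text
[0.52172012 0.10453695 0.08946325] [-5.21890268 -0.41810752 23.27904875] [-0.09307282  0.96444338 -0.01363834]
```

View pics/p.png

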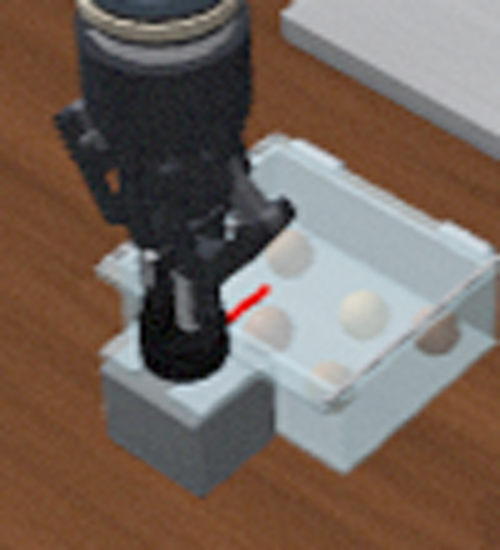

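Emit:
send_rows([
  [[1,0,0,0,0],[1,0,0,0,0],[1,0,0,0,0],[1,0,0,0,0]],
])

```text
t: 14.88
tcp_pos: [0.5217, 0.1046, 0.0895]
tool_rot: [0.507, -0.493, -0.506, -0.493]
force: [-5.1, -0.6, 22.9]
finger_gap: 0.144
```

Run:
```python
from station import manip
s=manip.sense();print(s["tcp_pos"],s["force"],s["finger_gap"])
print(manip.sign_off())
```

```text
[0.52172859 0.10457058 0.08945182] [-5.13908893 -0.61745364 22.9113635 ] 0.14400089401518462
the job is handed in; nothing more can be done
None
```

The lid is shut, and the knob is fully on the shaft and pressed down to the stop. I handed the job in at about 15 s with the gripper still holding it there.

- **Lid:** I pressed it down until the fingertips stopped at z = 60.9 mm with 12.5 N on them. Pictures from both cameras then showed it flat.
- **Knob onto the shaft:** I picked it up by its grip bar and turned the gripper to the stripe direction, about 0.026 rad. On the way down it caught once, at about 3.3 N, roughly 5 mm onto the shaft. A 1 mm shift in x freed it, and it slid on with no further resistance.
- **Pressed to the stop:** The spring started at z ≈ 97.5 mm. At z = 89.5 mm the force jumped from about 10 N to 23 N, which matches the 8 mm of travel. Readings just before hand-in were steady at z = 89.5 mm and 22.9 N, plus about 5 N sideways.
- **Not checked:** The gripper hid the red pointer, so I judged its direction from the tool angle and from the bore sliding on. I took no picture of the other objects after the knob was on, but nothing I saw or felt suggested contact with them.

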